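# Clamp a module housing with the fold-out crank

### The job

Clamp the aluminium module housing in the bench fixture: swing the folded crank handle fully out from the wheel, crank the wheel clockwise (as seen facing the wheel) as far as it will go, so that the sprung pad presses the housing firmly against the fixed jaw, then fold the handle back down flat over the wheel. Leave the other things on the bench where they are.

Things in the scene. Friction and masses are not known exactly. Their poses are not given: they have to be found in the camera images.
- fixture: White gear housing, 170 x 170 x 150 mm, fixed to the bench. Origin on the bench under the centre of its sloping face, which is 100 mm up, outward normal (0, -0.574, 0.819) in this frame (35 degrees from vertical). y runs from the housing along the steel clamping bed behind it to the fixed jaw (90 mm high), z up. Bed: 35 mm high, 130 mm wide, up to y = 280 mm.
- wheel_hub (a point): Centre of the crank wheel, on its axis, 2 mm above the wheel's outer face, on a small round boss (36 mm across). The frame's z axis is the outward normal of the wheel (35 degrees from vertical) and the axis it turns about. Aluminium disc of 150 mm diameter, 12 mm thick, on the sloping face.
- wheel (a joint): Turn of the wheel, rad, growing clockwise as seen facing the wheel from outside: range 0 to 6.8, with a hard stop at 6.8. At the stop the handle's pivot is at the upper edge of the slope. Stiff (about 0.12 N m) and stays where it is left. One turn drives the steel carriage 30 mm towards the fixed jaw.
- handle_pivot (a point): Pivot of the folding handle, between two steel lugs (42 mm tall over the wheel's face, 35 mm across) near the wheel's rim: 55 mm from the wheel's axis, 30 mm above the wheel's outer face (28 mm beyond the wheel_hub point along the normal). The pivot axis lies in the plane of the wheel, tangential.
- handle (a joint): Fold angle, rad: 0 = folded, lying parallel to the wheel's face, 30 mm above it, pointing from the pivot across the wheel's centre; 1.571 (hard stop) = fully out, pointing along the wheel's outward normal. Stiff (about 0.06 N m): stays where it is left. A hard pinch (over about 10 N) keeps the handle from turning between the fingers as it swings.
- handle_grip (a point): Point on the axis of the handle, 62 mm from its pivot. The handle is a round black sleeve of 20 mm diameter that spins freely about its own length; it reaches from 16 to 88 mm from the pivot.
- pad_face (a point): Centre of the black sprung pad's face on the carriage, 80 mm wide, 36 mm high, looking at the fixed jaw. It gives up to 10 mm, with 1.5 N per mm; with the wheel at its stop and the housing against the fixed jaw it is pushed in about 7 mm.
- fixed_jaw_face (a point): Centre of the inner face of the fixed steel jaw at the far end of the bed.
- module_center (a point): Centre of the loose finned aluminium module housing, 70 mm along the bed, 90 mm across, 40 mm high, about 0.3 kg, lying on the bed between pad and fixed jaw, a few mm short of the jaw. It does not need to be handled.
- pad: The sprung pad block itself (see pad_face); its origin is the fixture origin shifted along the fixture's y by the pad's travel, not a point on the pad.
- tray: Bystander: loose clear plastic parts tray, 200 x 260 x 30 mm; origin at the centre of its underside.
- tester: Bystander: loose orange test box, 120 x 130 mm, 125 mm high; origin at the centre of its underside.
- tape: Bystander: loose white tape roll lying flat, 90 mm across, 24 mm high; origin at the centre of its underside.
Mind the look-alikes: they are no part of the job. Of the things shaped like the part that bears module_center, the aluminium one is meant.

How it is judged:
By the outcome, as a careful person would: the job done as asked, in the order asked, and still so for the second after the job is handed in, with the robot touching nothing.
It also fails if it takes over 64 s, if anything falls off the work surface, if the arm or the gripper's body presses on something with over 40 N, if the wrist force passes 120 N, or if a joint passes its speed limit or range.

### The arm

A 6-joint arm with a two-finger parallel gripper is mounted at the origin on the work surface. World frame = base frame: x ahead of the robot, y to its left, z up, the work surface at z = 0. Lengths are in m, angles in rad, forces in N, time in s.
With the tool pointing down it reaches from about 0.275 to 0.75 m from the base axis. Payload 10.2 kg.
Tool frame: the origin (TCP) lies at the very end of the fingers, on their centre line; the grasp point (between the pads) lies 19 mm behind it (arm.hold_point_z is the distance from the TCP to the grasp point, in m); z points along the fingers, y is the line along which they close (so a half turn about z gives the same grasp; the last joint's range is limited). The gripper opens to 85 mm and grips with 20 to 120 N. Pads are 22 mm wide; open, the fingers measure 114 mm over their backs; the gripper's body (76 mm by 85 mm) begins 54 mm behind the grasp point. The pads swing forward as they close: fully open they stand 13 mm farther back than shut.
Start: joints at [1.048, 0.313, 1.498, -0, 1.331, -0.223], TCP at [0.155, 0.502, 0.231] pointing down, gripper open.
Joint ranges: [-2.94, 2.94], [-0.97, 2.17], [0.19, 2.56], [-1.23, 4.37], [0.02, 3.11], [-2.88, 2.88]. Speed limits (rad/s): [2.39, 2.39, 3.01, 3.14, 3.14, 3.14].

### API

Orientations are given as a rotation vector (axis times angle).
In Python, from cell import telemetry, eyes, ticket, search_frame, landmark_of, arm gives the robot as it stands.
- The arm moves only by the tool jog_arm, never from a script. Its argument "rows" is a list of rows, each a list of 3 entries, a list of its own where there are three numbers: the turn, a rotation vector about the world's x, y, z normalised to -1 to 1, where 1 is 0.08 rad, then the shift along the world's x, y, z normalised to -1 to 1, where 1 is 0.03 m, then the opening, from -1 (shut) to 1 (fully open). A call has 1 to 8 rows; each row shifts and turns the commanded pose from where the row before left it; what a row does not reach is not made up. A row lasts 1/10 s, in which the tool goes at most 50 mm and 8.59 degrees, less where a joint would pass 70% of its speed; a pose out of reach is approached as far as the arm can. A call with a number of a shift or a turn outside -1 to 1 is refused whole. A call with a gripper value outside its range is refused whole. The fingers move at their own pace and stop on an object; "squeeze" is the grip in N (left out, the last holds). Time passes only in rows, so rows that do not move let the fingers close. It gives the time, the measured TCP pose, the force, the opening and the grip force at its end, in the units of the state.
- telemetry.read_state(): the state, without advancing time (a new reading comes with each control period).
- eyes.capture(name): name is "scene" or "top"; returns a dict with "pixels" (400x640x3 uint8, red, green, blue), "vertical_fov" (degrees; the focal length in pixels is half the picture's height over the tangent of half this angle, whatever the lens; pixels are square), "cx", "cy" (the principal point, pixels), "k1" (the pictures are not rectified: a ray, as slopes to the right and down, at radius r is drawn at 1 + k1 r^2 times it, then the intrinsics apply), "rvec" (rotation vector, rad) and "tvec" (3), from world to camera coordinates, as OpenCV has them. Camera axes: x right, y down, z forward; pixel columns grow to the right and rows downward; lengths in m; the calibration is good to about 2 mm. A picture is of the moment at which its call begins. There is no depth.
- ticket.sign_off(): hands the job in; it is judged then, once.
Trained networks look in a picture, given as the dict that the camera call returned (one of the last four; its "shot" number tells which), for a name from the list of things; names that differ only in an ending like _2 or _b are one class to them, and where a whole thing is asked for, a point or a joint stands for the part that bears it (a point fixed in the world has none). Each returns a list of dicts, best first, with "confidence" (0 to 1); they miss things now and then, are a little off and sometimes report something else, mostly with a low value. They report only what shows in the picture. A call takes as long as a camera call. They do not tell look-alikes from the thing itself.
- search_frame(picture, name): "bbox" ([left, top, width, height] in pixels, round what is visible of it).
- landmark_of(picture, name): "at" ([row, column] in pixels: a listed point, or the origin of a listed thing).
The state is a dict: "clock": time; "joint_pos": joint angles; "joint_velocities": joint speeds; "tau": joint torques, N m; "tool_pos": TCP position; "eef_rot": TCP orientation; "contact_force": force on the tool from outside, world axes, zero at the start; "torque": the same for the moment, N m; "gripper_width": opening from 0.0 (shut) to 1.0 (fully open); "grasp_force": force on a finger pad.
Only numpy, scipy, OpenCV 4.12 (cv2) and the standard library are available. Lean on these libraries where they do the work, as an engineer would, in place of code of your own. Each camera call takes 0.05 s, during which the arm holds its last target. There are 200 camera calls.

## Working session

There is one attempt and no reset: what is moved stays moved. The work goes in short steps, Python scripts to look and compute and a tool call to move; the robot and the scene stay as the last step left them, time stands still between calls to the robot, and variables do not carry over. Pictures are saved under pics/ and viewed, at most 10 in all, crops included, and the job is handed in when it is done.

Besides the shell and the picture viewer there is one more tool, called after "Call:" in YAML: its name, and indented under it one key for each argument. jog_arm: Moves the arm, as the interface text tells. Scaled input: -1 to 1 covers 0.03 m each way for a shift and 0.08 rad each way for a turn. Its arguments: {"type":"object","properties":{"rows":{"type":"array","items":{"type":"array"}},"squeeze":{"type":"number"}},"required":["rows"]}

```bash
ls; mkdir -p pics
cat > h.py <<'E'
import numpy as np, cv2
from cell import telemetry, eyes, ticket, search_frame, landmark_of, arm
from scipy.spatial.transform import Rotation as R
def cam(p):
    f=200/np.tan(np.radians(p["vertical_fov"])/2); M=cv2.Rodrigues(np.array(p["rvec"],float))[0]; t=np.array(p["tvec"],float)
    return f,M,t
def ray(p,at):
    f,M,t=cam(p); d=np.array([(at[1]-p["cx"])/f,(at[0]-p["cy"])/f]); u=d.copy()
    for _ in range(20): u=d/(1+p["k1"]*(u@u))
    v=M.T@np.array([u[0],u[1],1]); return -M.T@t, v/np.linalg.norm(v)
def proj(p,X):
    f,M,t=cam(p); c=M@np.array(X)+t; u=c[:2]/c[2]; u=u*(1+p["k1"]*(u@u)); return np.array([u[1]*f+p["cy"],u[0]*f+p["cx"]])
def tri(rs):
    A=np.zeros((3,3));b=np.zeros(3)
    for o,d in rs:
        P=np.eye(3)-np.outer(d,d);A+=P;b+=P@o
    X=np.linalg.solve(A,b); return X,[np.linalg.norm((np.eye(3)-np.outer(d,d))@(X-o)) for o,d in rs]
def look(names,save=None,k=2):
    ps={n:eyes.capture(n) for n in("scene","top")}
    if save:
        for n,p in ps.items(): cv2.imwrite(f"pics/{save}_{n}.png",cv2.cvtColor(p["pixels"],cv2.COLOR_RGB2BGR))
    for nm in names:
        L={n:landmark_of(p,nm)[:k] for n,p in ps.items()}
        print(nm,{n:[(np.round(a["at"],1).tolist(),round(a["confidence"],2)) for a in l] for n,l in L.items()})
        if all(L.values()):
            X,e=tri([ray(ps[n],L[n][0]["at"]) for n in ps]); print("   ",X.round(4),np.round(e,4))
    return ps
E
python3 - <<'E'
from h import *
ps=look(["fixture","wheel_hub","handle_pivot","handle_grip","pad_face","fixed_jaw_face","module_center","tray","tester","tape"],"a")
for n,p in ps.items(): print(n,ray(p,(200,320)),p["vertical_fov"])
s=telemetry.read_state();print(s)
print(dir(arm))
E
```

```text
pics
fixture {'scene': [([217.5, 304.7], 0.58), ([254.7, 464.9], 0.46)], 'top': [([198.9, 339.9], 0.88)]}
    [ 0.5812 -0.1286  0.0088] [0.0091 0.0091]
wheel_hub {'scene': [([193.9, 295.6], 0.77), ([183.8, 292.8], 0.45)], 'top': [([199.9, 346.3], 0.6)]}
    [ 0.5782 -0.1523  0.1117] [0.0032 0.0032]
handle_pivot {'scene': [([184.3, 303.2], 0.59)], 'top': [([195.1, 337.0], 0.67), ([200.0, 338.9], 0.53)]}
    [ 0.5832 -0.116   0.1828] [0.0026 0.0026]
handle_grip {'scene': [([255.2, 464.2], 0.64), ([183.2, 293.5], 0.6)], 'top': [([199.9, 354.0], 0.55)]}
    [0.5572 0.1383 0.2498] [0.2983 0.2983]
pad_face {'scene': [([224.2, 332.3], 0.44)], 'top': [([200.4, 338.7], 0.18)]}
    [ 0.5522 -0.0836 -0.0099] [0.058 0.058]
fixed_jaw_face {'scene': [([243.8, 348.3], 0.83)], 'top': [([193.8, 264.3], 0.83), ([244.2, 461.8], 0.62)]}
    [0.6027 0.103  0.0592] [0.0061 0.0061]
module_center {'scene': [([247.6, 255.7], 0.92), ([234.5, 335.1], 0.86)], 'top': [([138.3, 253.3], 0.79), ([195.1, 224.0], 0.64)]}
    [0.8162 0.056  0.232 ] [0.0983 0.0983]
tray {'scene': [([157.7, 259.2], 0.71)], 'top': [([245
[... 993 characters left out ...]
 'tool_pos': array([0.15505646, 0.50158587, 0.23127554]), 'eef_rot': array([-4.69273089e-01, -3.10629494e+00,  2.22593595e-05]), 'contact_force': array([-0.23891001, -0.92996593,  0.72381007]), 'torque': array([ 0.02448056, -0.03159929,  0.01316054]), 'grasp_force': 0.0, 'gripper_width': 0.9992848169264175}
['Unreachable', '__class__', '__delattr__', '__dict__', '__dir__', '__doc__', '__eq__', '__format__', '__ge__', '__getattribute__', '__getstate__', '__gt__', '__hash__', '__init__', '__init_subclass__', '__le__', '__lt__', '__module__', '__ne__', '__new__', '__reduce__', '__reduce_ex__', '__repr__', '__setattr__', '__sizeof__', '__str__', '__subclasshook__', '__weakref__', 'hold_point_z']
```

View pictures.

Run:
```python
import cv2
a=cv2.imread("pics/a_scene.png")[120:320,200:500];b=cv2.imread("pics/a_top.png")[110:290,200:470]
cv2.imwrite("pics/a1.png",cv2.resize(a,(800,533),interpolation=cv2.INTER_CUBIC));cv2.imwrite("pics/a2.png",cv2.resize(b,(800,533),interpolation=cv2.INTER_CUBIC))
```

```text
(no output)
```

View pics/a1.png

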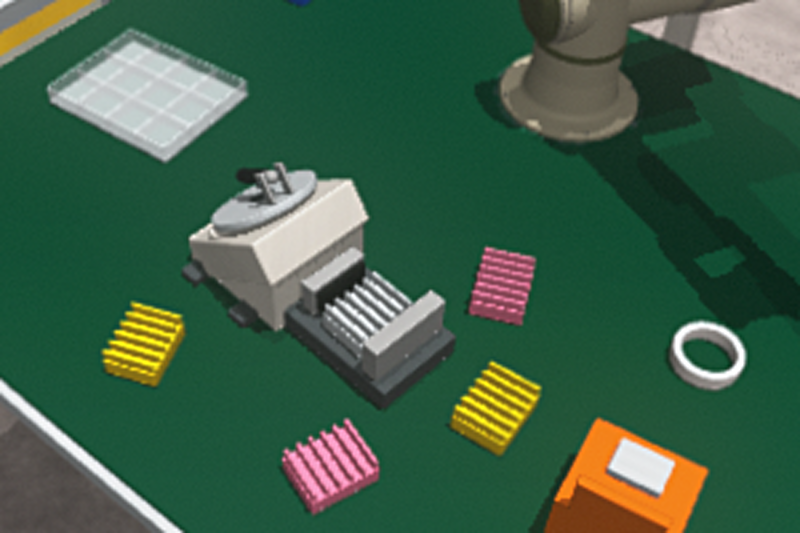

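View pics/a2.png

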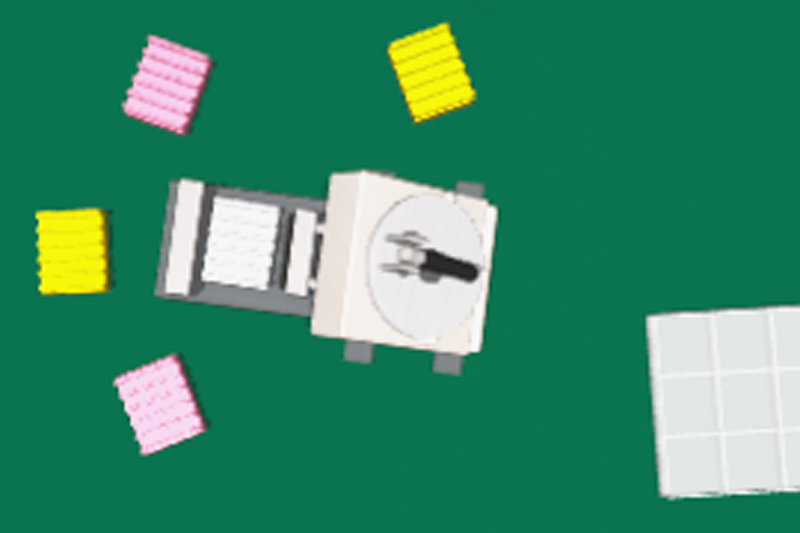

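```bash
cat >> h.py <<'E'
c35,s35=np.cos(np.radians(35)),np.sin(np.radians(35))
def geo(x,y,yaw,w):
    "w: wheel joint; returns fixture R,o, hub, n, r(radial to pivot), t, pivot"
    F=R.from_euler('z',yaw).as_matrix(); o=np.array([x,y,0])
    n=F@[0,-s35,c35]; up=F@[0,c35,s35]
    r=R.from_rotvec(-n*(w-6.8)).apply(up)
    hub=o+F@[0,0,.1]+n*.014; return F,o,hub,n,r,np.cross(n,r),hub+.055*r+.028*n
E
python3 - <<'E'
from h import *
from scipy.optimize import least_squares
ps={n:eyes.capture(n) for n in("scene","top")}
obs=[]
for n,p in ps.items():
    for nm in ["fixture","wheel_hub","handle_pivot","handle_grip","fixed_jaw_face"]:
        for l in landmark_of(p,nm)[:2]: obs.append((n,nm,np.array(l["at"]),l["confidence"]))
def pts(v,fold=0):
    F,o,hub,n,r,t,pv=geo(*v[:4]); 
    return {"fixture":o,"wheel_hub":hub,"handle_pivot":pv,"handle_grip":pv-.062*r,"fixed_jaw_face":o+F@[0,v[4],v[5]]}
def res(v):
    P=pts(v); return np.concatenate([np.clip(proj(ps[n],P[k])-a,-15,15)*c for n,k,a,c in obs]+[[(v[5]-.0625)*500]])
best=min((least_squares(res,[.58,-.13,y,w,.25,.06],loss='soft_l1') for w in (-.6,0,.6) for y in(-.15,0)),key=lambda q:q.cost)
print(best.x.round(4),best.cost); v=best.x
P=pts(v)
for n,k,a,c in obs: print(n,k,a.round(1),round(c,2),(proj(ps[n],P[k])-a).round(1))
F,o,hub,nn,r,t,pv=geo(*v[:4]); 
print("hub",hub,"n",nn,"r",r,"t",t,"pv",pv)
for nme,p in ps.items():
    im=cv2.cvtColor(p["pixels"],cv2.COLOR_RGB2BGR); 
    S=4; y0,x0=(150,250) ; im=cv2.resize(im[150:280,230:400],None,fx=S,fy=S,interpolation=cv2.INTER_CUBIC)
    def d(L,col):
        q=[((proj(p,X)[::-1]-[230,150])*S+S/2).astype(int) for X in L]; cv2.polylines(im,[np.array(q)],False,col,1,cv2.LINE_AA)
    th=np.linspace(0,2*np.pi,60)
    d([hub-.002*nn+.075*(np.cos(a)*r+np.sin(a)*t) for a in th],(0,0,255))
    d([pv-.016*r,pv-.088*r],(0,255,255)); d([pv-.0175*t,pv+.0175*t],(255,0,0))
    B=[o+F@[x,y,0.035] for x,y in((-.065,.0),(-.065,.28),(.065,.28),(.065,0))]; d(B,(255,0,255))
    cv2.imwrite(f"pics/o_{nme}.png",im)
a=cv2.imread("pics/o_scene.png");b=cv2.imread("pics/o_top.png");cv2.imwrite("pics/o.png",cv2.resize(np.vstack([a[:],b[:]]),None,fx=.576,fy=.576))
E
```

```text
[ 0.5809 -0.139  -0.1207  0.6823  0.2435  0.062 ] 28.38761778223357
scene fixture [218.9 305.3] 0.6 [-1.3 -5. ]
scene wheel_hub [193.1 295.9] 0.96 [1.8 1.4]
scene handle_pivot [184.5 300.5] 0.92 [ 4.5 -0.5]
scene handle_grip [183.7 293.5] 0.51 [ 4.1 -0.3]
scene fixed_jaw_face [245.7 350. ] 0.81 [-1.1 -1.2]
scene fixed_jaw_face [187.3 302.1] 0.27 [57.3 46.7]
top fixture [202.1 339.4] 0.78 [-1.2  1.3]
top fixture [196.4 299.4] 0.57 [ 4.5 41.3]
top wheel_hub [198.3 343.4] 0.84 [0.4 2. ]
top handle_pivot [192.2 338.4] 0.9 [ 0.8 -1.1]
top handle_grip [198.6 353.1] 0.57 [ 0.8 -0.2]
top fixed_jaw_face [190.2 267.2] 0.9 [-0.  -1.4]
hub [ 0.57998286 -0.14696885  0.11146813] n [-0.06904702 -0.56940534  0.81915204] r [0.26083988 0.78224366 0.56573616] t [-0.96290969  0.25272992  0.09451203] pv [ 0.59239574 -0.11988879  0.16551987]
```

View pics/o.png

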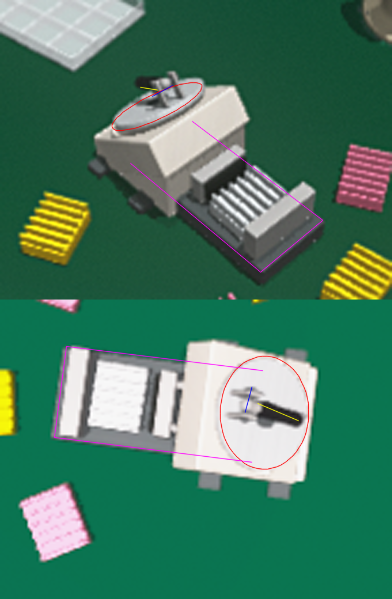

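Run:
```python
from h import *
from scipy.optimize import least_squares
ps={n:eyes.capture(n) for n in("scene","top")}
hub0=np.array([.580,-.147,.1115])
rs=[];
for n,p in ps.items():
    im=p["pixels"].astype(int); c=proj(p,hub0+[0,-.01,.04]); m=np.zeros(im.shape[:2],bool); y,x=c.astype(int); m[y-25:y+20,x-30:x+30]=1
    k,l,st,ce=cv2.connectedComponentsWithStats((m&(im.max(2)<70)).astype(np.uint8)); i=1+np.argmax(st[1:,4]); print(n,st[1:],ce[i])
    yy,xx=np.where(l==i); e=np.linalg.eigh(np.cov(xx,yy)); print(e[1][:,1],np.sqrt(e[0])*4)
    rs.append(ray(p,ce[i][::-1]))
    # disc: bright gray region ellipse
print("sleeve mid",tri(rs))
obs=[]
for i in range(2):
  ps={n:eyes.capture(n) for n in("scene","top")}
  for nm in ["wheel_hub","handle_pivot","handle_grip"]:
    L=[landmark_of(p,nm) for p in ps.values()]
    print(nm,[[(np.round(a["at"],1).tolist(),round(a["confidence"],2)) for a in l] for l in L], tri([ray(p,l[0]["at"]) for p,l in zip(ps.values(),L)]) if all(L) else "")
F,o,hub,nn,r,t,pv=geo(.5809,-.139,-.1207,.6823)
for n,p in ps.items():
  print(n,"model sleeve mid",proj(p,pv-.052*r)[::-1],[proj(p,pv-a*r)[::-1].round(1) for a in(.016,.088)])
  im=cv2.cvtColor(p["pixels"],cv2.COLOR_RGB2BGR);y,x=proj(p,hub).astype(int)
  cv2.imwrite(f"pics/z_{n}.png",cv2.resize(im[y-32:y+28,x-40:x+40],None,fx=8,fy=8,interpolation=cv2.INTER_CUBIC)); print(x-40,y-32)
a=cv2.imread("pics/z_scene.png");b=cv2.imread("pics/z_top.png");cv2.imwrite("pics/z.png",cv2.resize(np.hstack([a,b]),(800,300)))
```

```text
scene [[288 183  12   7  52]
 [305 186   1   1   1]
 [294 193   5   3  12]] [292.76923077 185.42307692]
[-0.99912295  0.04187285] [ 7.47950601 11.08406002]
top [[342 195  19  10 100]] [351.   199.51]
[-0.96277674 -0.27029789] [ 6.77756887 20.36739112]
sleeve mid (array([ 0.57705092, -0.1640044 ,  0.14456474]), [np.float64(0.0032191151258576588), np.float64(0.003219115125857595)])
wheel_hub [[([193.0, 297.4], 0.78)], [([198.0, 343.8], 0.58)]] (array([ 0.58171856, -0.14227476,  0.12501888]), [np.float64(0.0012015188447241972), np.float64(0.0012015188447241627)])
handle_pivot [[([188.8, 301.1], 0.71)], [([192.9, 337.3], 0.89)]] (array([ 0.59141795, -0.11818113,  0.1668732 ]), [np.float64(0.001947185292887632), np.float64(0.0019471852928878723)])
handle_grip [[([183.4, 294.0], 0.45)], [([200.7, 352.2], 0.45), ([199.6, 346.9], 0.4)]] (array([ 0.57177969, -0.16550883,  0.14962791]), [np.float64(0.0011043810029543492), np.float64(0.0011043810029542104)])
wheel_hub [[([191.9, 294.9], 0.9)], [([200.1, 343.3], 0.95), ([191.0, 279.1], 0.21)]] (array([ 0.57985852, -0.14606998,  0.12611399]), [np.float64(0.008251348463689622), np.float64(0.008251348463689613)])
handle_pivot [[([189.3, 302.5], 0.83)], [([191.8, 338.6], 0.95), ([245.5, 460.8], 0.3)]] (array([ 0.59174226, -0.11822875,  0.16532049]), [np.float64(0.00682897539569312), np.float64(0.006828975395693079)])
handle_grip [[([182.9, 291.3], 0.6)], [([244.8, 459.5], 0.65), ([201.8, 354.8], 0.51)]] (array([ 0.38629571, -0.49442802, -0.13556896]), [np.float64(0.09104231811870658), np.float64(0.09104231811870664)])
scene model sleeve mid [294.23497039 187.96190312] [array([298.2, 188.7]), array([290.5, 187.3])]
257 162
top model sleeve mid [350.44859127 198.4481459 ] [array([341.4, 194.7]), array([359.2, 202. ])]
305 166
```

View pics/z.png

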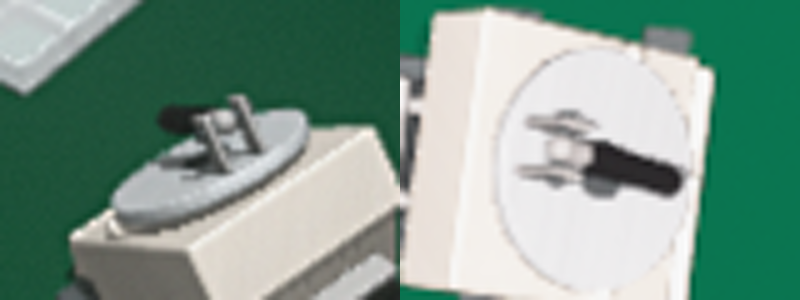

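Run:
```python
from h import *
from scipy.optimize import least_squares
obs=[]; M=[]
PS={}
for i in range(4):
  for n in("scene","top"):
    p=eyes.capture(n); PS[n]=p
    for nm in ["fixture","wheel_hub","handle_pivot","handle_grip","fixed_jaw_face"]:
        for l in landmark_of(p,nm)[:2]: obs.append((n,nm,np.array(l["at"]),l["confidence"]))
top=[(np.array([199.5,351.0])+s*np.array([.27,.963])*9.4) for s in(-1,1)]
def pts(v):
    F,o,hub,n,r,t,pv=geo(*v[:4]); d=n*v[6]
    return {"fixture":o,"wheel_hub":hub+d,"handle_pivot":pv+d,"handle_grip":pv-.062*r+d,"fixed_jaw_face":o+F@[0,v[4],v[5]],"a":pv-.016*r+d,"b":pv-.088*r+d}
def res(v):
    P=pts(v); L=[(proj(PS[n],P[k])-a)*c for n,k,a,c in obs if np.abs(proj(PS[n],P[k])-a).max()<25]
    L=[np.clip((proj(PS[n],P[k])-a),-12,12)*c for n,k,a,c in obs]
    L+=[(proj(PS["top"],P[k])-a)*2 for k,a in zip("ab",top)]
    L+=[[(v[5]-.0625)*500]]; return np.concatenate(L)
for fix in (0,1):
  b=least_squares(res if fix else (lambda v:res(np.r_[v[:6],0])),[.58,-.139,-.12,.3,.24,.06,.005],loss='soft_l1'); v=b.x; print(v.round(4),b.cost)
  P=pts(v); print({k:x.round(4).tolist() for k,x in P.items()})
for k in P:
  for n in PS:
    q=[(proj(PS[n],P[k])-a).round(1).tolist() for m,kk,a,c in obs if m==n and kk==k and np.abs(proj(PS[n],P[k])-a).max()<20]; print(n,k,q)
print(telemetry.read_state()["clock"])
```

```text
[ 0.578  -0.1408 -0.1175  0.6014  0.2442  0.0622  0.005 ] 113.32217034365121
{'fixture': [0.578, -0.1408, 0.0], 'wheel_hub': [0.5767, -0.1516, 0.1156], 'handle_pivot': [0.5847, -0.1235, 0.1699], 'handle_grip': [0.5736, -0.1732, 0.1345], 'fixed_jaw_face': [0.6066, 0.1017, 0.0622], 'a': [0.5818, -0.1363, 0.1608], 'b': [0.5689, -0.194, 0.1196]}
[ 0.5784 -0.1361 -0.1183  0.6063  0.2395  0.0622  0.008 ] 108.66464020101925
{'fixture': [0.5784, -0.1361, 0.0], 'wheel_hub': [0.5769, -0.1486, 0.118], 'handle_pivot': [0.5852, -0.1206, 0.1723], 'handle_grip': [0.5737, -0.1702, 0.1369], 'fixed_jaw_face': [0.6067, 0.1017, 0.0622], 'a': [0.5823, -0.1334, 0.1632], 'b': [0.5689, -0.191, 0.1221]}
scene fixture [[-1.6, -3.1], [0.4, -0.8], [1.7, -2.8], [2.2, -1.0]]
top fixture [[-0.2, -0.2], [0.4, 0.0], [4.5, -0.8], [1.5, 0.3]]
scene wheel_hub [[-0.4, 1.9], [-0.6, 1.7], [-3.5, 2.3]]
top wheel_hub [[0.7, 0.7], [-0.0, 2.5], [1.1, 2.4], [-0.0, 0.7]]
scene handle_pivot [[-0.6, -1.2], [0.7, -1.3], [-4.1, 5.7], [-2.6, -1.0], [0.9, 2.0], [0.4, 7.9]]
top handle_pivot [[-0.9, -1.8], [0.2, -3.9], [3.6, -0.0]]
scene handle_grip [[0.7, -0.7], [1.4, 0.7], [3.3, 1.2], [3.2, -0.9]]
top handle_grip [[-1.7, -0.0], [-1.4, 0.4], [0.1, -0.1], [1.3, 8.3], [-0.7, -1.1]]
scene fixed_jaw_face [[0.2, 2.3], [-1.0, 3.4], [-1.8, 0.6], [1.0, -0.8]]
top fixed_jaw_face [[-1.0, 1.2], [-1.6, -1.3], [-2.3, 2.0]]
scene a []
top a []
scene b []
top b []
5.0
```

```bash
cat >> h.py <<'E'
import json
V=(.5784,-.1361,-.1183); DN=.008
def G(w,V=V,DN=DN):
    F,o,hub,n,r,t,pv=geo(*V,w); return F,o,hub+DN*n,n,r,t,pv+DN*n
def plan(poses,g,nmin=1,start=None,vmax=.03):
    "poses: list of (R,p) for the TCP; prints rows, calls of 8"
    s=telemetry.read_state()
    Rc,pc=start or (R.from_rotvec(s["eef_rot"]),np.array(s["tool_pos"])); rows=[]
    for Rt,pt in poses:
        d=(Rt*Rc.inv()).as_rotvec(); k=max(nmin,int(np.ceil(max(np.abs(d).max()/.078,np.abs(pt-pc).max()/vmax,np.linalg.norm(pt-pc)/.048))))
        for _ in range(k): 
            a=np.round(d/k/.08,3); b=np.round((pt-pc)/k/.03,3); rows.append([(a+0).tolist(),(b+0).tolist(),g])
        Rc,pc=Rt,pt
    for i in range(0,len(rows),8): print(json.dumps(rows[i:i+8]).replace(" ",""))
def Rzy(z,y):
    z=z/np.linalg.norm(z); y=y-z*(y@z); y/=np.linalg.norm(y); return R.from_matrix(np.c_[np.cross(y,z),y,z])
E
python3 - <<'E'
from h import *
F,o,hub,n,r,t,pv=G(.606)
Rt=Rzy(-n,-t); print(n,r,t)
g=pv-.062*r
plan([(Rt,g+.10*n-.0*n)],1)
E
```

```text
[-0.06769593 -0.56956755  0.81915204] [0.18474018 0.79968181 0.57129683] [-0.98045312  0.19000477  0.0510868 ]
[[[0.272,0.195,-0.714],[0.549,-0.972,-0.017],1],[[0.272,0.195,-0.714],[0.549,-0.972,-0.017],1],[[0.272,0.195,-0.714],[0.549,-0.972,-0.017],1],[[0.272,0.195,-0.714],[0.549,-0.972,-0.017],1],[[0.272,0.195,-0.714],[0.549,-0.972,-0.017],1],[[0.272,0.195,-0.714],[0.549,-0.972,-0.017],1],[[0.272,0.195,-0.714],[0.549,-0.972,-0.017],1],[[0.272,0.195,-0.714],[0.549,-0.972,-0.017],1]]
[[[0.272,0.195,-0.714],[0.549,-0.972,-0.017],1],[[0.272,0.195,-0.714],[0.549,-0.972,-0.017],1],[[0.272,0.195,-0.714],[0.549,-0.972,-0.017],1],[[0.272,0.195,-0.714],[0.549,-0.972,-0.017],1],[[0.272,0.195,-0.714],[0.549,-0.972,-0.017],1],[[0.272,0.195,-0.714],[0.549,-0.972,-0.017],1],[[0.272,0.195,-0.714],[0.549,-0.972,-0.017],1],[[0.272,0.195,-0.714],[0.549,-0.972,-0.017],1]]
[[[0.272,0.195,-0.714],[0.549,-0.972,-0.017],1],[[0.272,0.195,-0.714],[0.549,-0.972,-0.017],1],[[0.272,0.195,-0.714],[0.549,-0.972,-0.017],1],[[0.272,0.195,-0.714],[0.549,-0.972,-0.017],1],[[0.272,0.195,-0.714],[0.549,-0.972,-0.017],1],[[0.272,0.195,-0.714],[0.549,-0.972,-0.017],1],[[0.272,0.195,-0.714],[0.549,-0.972,-0.017],1],[[0.272,0.195,-0.714],[0.549,-0.972,-0.017],1]]
[[[0.272,0.195,-0.714],[0.549,-0.972,-0.017],1]]
```

Call:
jog_arm:
  rows:
    - [[0.27,0.2,-0.71],[0.55,-0.97,0.1],1]
    - [[0.27,0.2,-0.71],[0.55,-0.97,0.1],1]
    - [[0.27,0.2,-0.71],[0.55,-0.97,0.1],1]
    - [[0.27,0.2,-0.71],[0.55,-0.97,0.1],1]
    - [[0.27,0.2,-0.71],[0.55,-0.97,0.1],1]
    - [[0.27,0.2,-0.71],[0.55,-0.97,0.1],1]
    - [[0.27,0.2,-0.71],[0.55,-0.97,0.1],1]
    - [[0.27,0.2,-0.71],[0.55,-0.97,0.1],1]
  squeeze: 40

```text
clock: 5.8
tool_pos: [0.2875, 0.2676, 0.2556]
eef_rot: [-1.103, -2.77, -0.227]
contact_force: [1.2, 1.0, -0.0]
gripper_width: 1.001
grasp_force: 0.0
```

Call:
jog_arm:
  rows:
    - [[0.27,0.2,-0.71],[0.55,-0.97,0],1]
    - [[0.27,0.2,-0.71],[0.55,-0.97,0],1]
    - [[0.27,0.2,-0.71],[0.55,-0.97,0],1]
    - [[0.27,0.2,-0.71],[0.55,-0.97,0],1]
    - [[0.27,0.2,-0.71],[0.55,-0.97,0],1]
    - [[0.27,0.2,-0.71],[0.55,-0.97,0],1]
    - [[0.27,0.2,-0.71],[0.55,-0.97,0],1]
    - [[0.27,0.2,-0.71],[0.55,-0.97,0],1]

```text
clock: 6.6
tool_pos: [0.4196, 0.0345, 0.2554]
eef_rot: [-1.62, -2.305, -0.42]
contact_force: [0.0, -0.3, 1.0]
gripper_width: 1.003
grasp_force: 0.0
```

Call:
jog_arm:
  rows:
    - [[0.27,0.2,-0.71],[0.55,-0.97,0],1]
    - [[0.27,0.2,-0.71],[0.55,-0.97,0],1]
    - [[0.27,0.2,-0.71],[0.55,-0.97,0],1]
    - [[0.27,0.2,-0.71],[0.55,-0.97,0],1]
    - [[0.27,0.2,-0.71],[0.55,-0.97,0],1]
    - [[0.27,0.2,-0.71],[0.55,-0.97,0],1]
    - [[0.27,0.2,-0.71],[0.55,-0.97,0],1]
    - [[0.27,0.2,-0.71],[0.55,-0.97,0],1]

```text
clock: 7.4
tool_pos: [0.5516, -0.1981, 0.2552]
eef_rot: [-2.008, -1.746, -0.576]
contact_force: [1.0, 0.4, 0.6]
gripper_width: 1.0
grasp_force: 0.0
```

Run:
```python
from h import *
s=telemetry.read_state(); print(s["clock"],s["tool_pos"],s["joint_pos"].round(2),s["contact_force"])
F,o,hub,n,r,t,pv=G(.606)
g=pv-.062*r
plan([(Rzy(-n,-t),g+.10*n)],1)
```

```text
7.4 [ 0.55159018 -0.19810748  0.25517708] [-0.74  0.59  1.14  0.46  1.79 -0.59] [0.97687443 0.3593529  0.58828051]
[[[0.103,0.052,-0.406],[0.256,-0.484,-0.605],1],[[0.103,0.052,-0.406],[0.256,-0.484,-0.605],1]]
```

Run:
```python
from h import *
F,o,hub,n,r,t,pv=G(.606)
a=np.radians(25); z=-n*np.cos(a)+r*np.sin(a); g=pv-.062*r; Rt=Rzy(z,-t)
plan([(Rt,g-.075*z),(Rt,g-.035*z)],1)
print((g-.075*z),(g+.017*z),z)
```

```text
[[[0.931,-0.127,-0.175],[0.065,-0.201,-0.448],1],[[0.931,-0.127,-0.175],[0.065,-0.201,-0.448],1],[[0.931,-0.127,-0.175],[0.065,-0.201,-0.448],1],[[0.931,-0.127,-0.175],[0.065,-0.201,-0.448],1],[[0.931,-0.127,-0.175],[0.065,-0.201,-0.448],1],[[0.931,-0.127,-0.175],[0.065,-0.201,-0.448],1],[[0.0,0.0,0.0],[0.093,0.569,-0.334],1],[[0.0,0.0,0.0],[0.093,0.569,-0.334],1]]
[ 0.56326493 -0.23423842  0.17453078] [ 0.5760923  -0.15565537  0.12844215] [ 0.13942793  0.85416364 -0.5009634 ]
```

Call:
jog_arm:
  rows:
    - [[0.931,-0.127,-0.175],[0.06,-0.2,-0.45],1]
    - [[0.931,-0.127,-0.175],[0.06,-0.2,-0.45],1]
    - [[0.931,-0.127,-0.175],[0.06,-0.2,-0.45],1]
    - [[0.931,-0.127,-0.175],[0.06,-0.2,-0.45],1]
    - [[0.931,-0.127,-0.175],[0.06,-0.2,-0.45],1]
    - [[0.931,-0.127,-0.175],[0.06,-0.2,-0.45],1]
    - [[0,0,0],[0.09,0.57,-0.33],1]
    - [[0,0,0],[0.09,0.57,-0.33],1]

```text
clock: 8.2
tool_pos: [0.5671, -0.1989, 0.1531]
eef_rot: [-1.765, -1.413, -0.968]
contact_force: [0.6, 1.0, -0.1]
gripper_width: 1.004
grasp_force: 0.0
```

Run:
```python
from h import *
F,o,hub,n,r,t,pv=G(.606)
s=telemetry.read_state(); print(s["clock"],s["tool_pos"],s["joint_pos"].round(2),s["contact_force"])
ims=[]
for nme in("scene","top"):
    p=eyes.capture(nme); im=cv2.cvtColor(p["pixels"],cv2.COLOR_RGB2BGR); y,x=proj(p,hub).astype(int); S=6
    im=cv2.resize(im[y-48:y+32,x-32:x+34],None,fx=S,fy=S,interpolation=cv2.INTER_CUBIC)
    for L,c in (([pv-.016*r,pv-.088*r],(0,255,255)),([np.array(s["tool_pos"]),np.array(s["tool_pos"])+.054*R.from_rotvec(s["eef_rot"]).as_matrix()[:,2]],(0,0,255)),([hub-.002*n+.075*(np.cos(q)*r+np.sin(q)*t) for q in np.linspace(0,6.28,50)],(255,0,255))):
        cv2.polylines(im,[np.array([((proj(p,X)[::-1]-[x-32,y-48])*S+S/2).astype(int) for X in L])],False,c,1,cv2.LINE_AA)
    ims.append(im)
cv2.imwrite("pics/b.png",np.hstack(ims))
a=np.radians(25); z=-n*np.cos(a)+r*np.sin(a); g=pv-.062*r
plan([(Rzy(z,-t),g+.017*z)],1,vmax=.015)
```

```text
8.2 [ 0.56708884 -0.19889854  0.15311876] [-0.84  0.84  1.19  0.77  1.83 -0.7 ] [ 0.60698242  0.95237674 -0.13268941]
[[[-0.004,-0.003,-0.014],[0.1,0.458,-0.276],1],[[-0.004,-0.003,-0.014],[0.1,0.458,-0.276],1],[[-0.004,-0.003,-0.014],[0.1,0.458,-0.276],1]]
```

View pics/b.png

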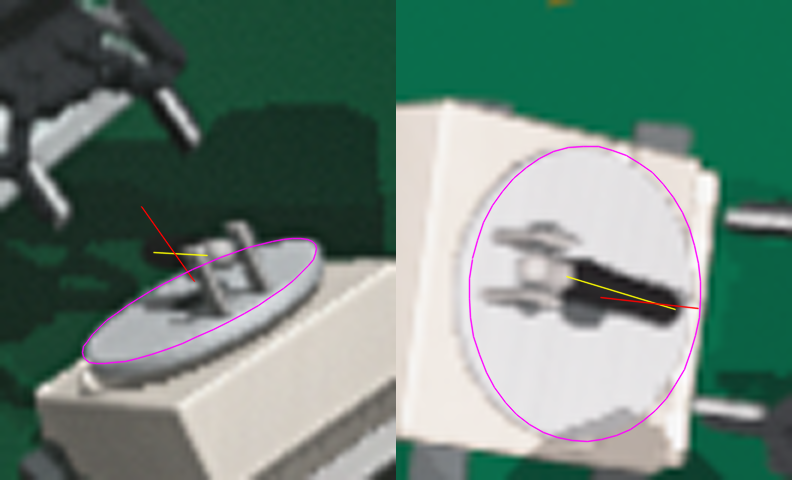

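Call:
jog_arm:
  rows:
    - [[0,0,0],[0.13,0.46,-0.3],1]
    - [[0,0,0],[0.13,0.46,-0.3],1]
    - [[0,0,0],[0.13,0.46,-0.3],1]
    - [[0,0,0],[0.05,0.05,-0.05],1]
    - [[0,0,0],[0,0,0],-0.2]
    - [[0,0,0],[0,0,0],-0.2]
    - [[0,0,0],[0,0,0],-0.2]

```text
clock: 9.0
tool_pos: [0.5805, -0.1564, 0.1263]
eef_rot: [-1.765, -1.416, -0.968]
contact_force: [-0.5, 0.0, 0.5]
gripper_width: 0.514
grasp_force: 0.0
```

Call:
jog_arm:
  rows:
    - [[0,0,0],[0,0,0],-1]
    - [[0,0,0],[0,0,0],-1]
    - [[0,0,0],[0,0,0],-1]
    - [[0,0,0],[0,0,0],-1]
  squeeze: 25

```text
clock: 9.4
tool_pos: [0.5786, -0.1559, 0.1257]
eef_rot: [-1.762, -1.414, -0.963]
contact_force: [-12.7, -1.0, 0.4]
gripper_width: 0.221
grasp_force: 24.1
```

Run:
```python
from h import *
F,o,hub,n,r,t,pv=G(.606)
s=telemetry.read_state(); print(s["clock"],s["tool_pos"],s["joint_pos"].round(2),s["contact_force"],s["torque"])
T=R.from_rotvec(s["eef_rot"]).as_matrix(); h=s["tool_pos"]-.019*T[:,2]; print("hold rel pivot n,r,t",[(h-pv)@q for q in(n,r,t)])
ims=[]
for nme in("scene","top"):
    p=eyes.capture(nme); im=cv2.cvtColor(p["pixels"],cv2.COLOR_RGB2BGR); y,x=proj(p,hub).astype(int); S=6
    im=cv2.resize(im[y-48:y+32,x-32:x+34],None,fx=S,fy=S,interpolation=cv2.INTER_CUBIC); ims.append(im)
cv2.imwrite("pics/c.png",np.hstack(ims))
```

```text
9.4 [ 0.57857108 -0.15587293  0.12565356] [-0.78  0.85  1.26  0.79  1.75 -0.72] [-12.6631524   -0.99527763   0.41700024] [-0.43688192  0.93730621  1.81973666]
hold rel pivot n,r,t [np.float64(-0.0005115299961907209), np.float64(-0.06414519389772086), np.float64(-0.0027104582545448026)]
```

View pics/c.png

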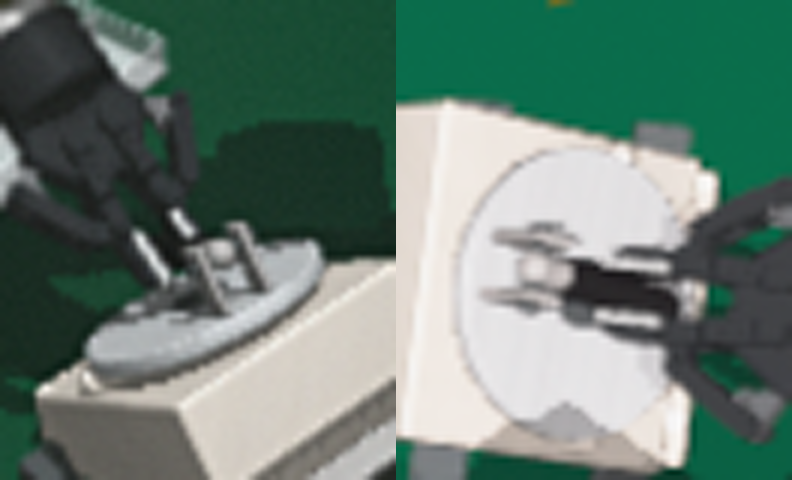

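```bash
cat > sw.py <<'E'
from h import *
def swing(s,pv,t,th0,th1,k,off=np.zeros(3),g=-1):
    Rc=R.from_rotvec(s["eef_rot"]); p0=np.array(s["tool_pos"])+off; P=[]
    for a in np.linspace(0,th1-th0,k+1)[1:]:
        q=R.from_rotvec(t*a); P.append((q*Rc,pv+q.apply(p0-pv)))
    plan(P,g,start=(Rc,np.array(s["tool_pos"])))
E
python3 - <<'E'
from sw import *
F,o,hub,n,r,t,pv=G(.606)
s=telemetry.read_state(); swing(s,pv,t,0,.624,8)
E
```

```text
[[[-0.956,0.185,0.05],[-0.017,-0.116,0.098],-1],[[-0.956,0.185,0.05],[-0.015,-0.109,0.107],-1],[[-0.956,0.185,0.05],[-0.013,-0.1,0.115],-1],[[-0.956,0.185,0.05],[-0.011,-0.091,0.122],-1],[[-0.956,0.185,0.05],[-0.009,-0.082,0.129],-1],[[-0.956,0.185,0.05],[-0.007,-0.071,0.135],-1],[[-0.956,0.185,0.05],[-0.005,-0.061,0.14],-1],[[-0.956,0.185,0.05],[-0.002,-0.05,0.145],-1]]
```

Call:
jog_arm:
  rows:
    - [[0,0,0],[-0.08,0,0],-1]
    - [[-0.956,0.185,0.05],[-0.017,-0.116,0.098],-1]
    - [[-0.956,0.185,0.05],[-0.015,-0.109,0.107],-1]
    - [[-0.956,0.185,0.05],[-0.013,-0.1,0.115],-1]
    - [[-0.956,0.185,0.05],[-0.011,-0.091,0.122],-1]
    - [[0,0,0],[0,0,0],-1]

```text
clock: 10.1
tool_pos: [0.5757, -0.1687, 0.1403]
eef_rot: [-1.98, -1.609, -0.707]
contact_force: [-6.9, -1.3, -1.2]
gripper_width: 0.224
grasp_force: 25.2
```

Call:
jog_arm:
  rows:
    - [[-0.956,0.185,0.05],[-0.03,-0.082,0.129],-1]
    - [[-0.956,0.185,0.05],[-0.03,-0.071,0.135],-1]
    - [[-0.956,0.185,0.05],[-0.005,-0.061,0.14],-1]
    - [[-0.956,0.185,0.05],[-0.002,-0.05,0.145],-1]
    - [[0,0,0],[0,0,0],-1]

```text
clock: 10.6
tool_pos: [0.5746, -0.1761, 0.1571]
eef_rot: [-2.173, -1.781, -0.415]
contact_force: [-0.9, -2.7, 0.2]
gripper_width: 0.22
grasp_force: 25.1
```

Run:
```python
from sw import *
F,o,hub,n,r,t,pv=G(.606)
s=telemetry.read_state(); print(s["contact_force"],s["torque"],s["joint_pos"].round(2)); swing(s,pv,t,0,.936,12)
```

```text
[-0.85626696 -2.6529063   0.21010507] [-0.48215472  0.19975987 -0.02398105] [-0.64  0.63  1.27  0.35  1.48 -0.52]
[[[-0.956,0.185,0.05],[0.001,-0.035,0.148],-1],[[-0.956,0.185,0.05],[0.003,-0.023,0.15],-1],[[-0.956,0.185,0.05],[0.006,-0.012,0.151],-1],[[-0.956,0.185,0.05],[0.008,0.0,0.152],-1],[[-0.956,0.185,0.05],[0.01,0.012,0.151],-1],[[-0.956,0.185,0.05],[0.012,0.023,0.15],-1],[[-0.956,0.185,0.05],[0.014,0.035,0.147],-1],[[-0.956,0.185,0.05],[0.016,0.046,0.144],-1]]
[[[-0.956,0.185,0.05],[0.018,0.057,0.14],-1],[[-0.956,0.185,0.05],[0.02,0.067,0.135],-1],[[-0.956,0.185,0.05],[0.022,0.077,0.129],-1],[[-0.956,0.185,0.05],[0.023,0.087,0.122],-1]]
```

Excellent: nearly free of load. Continue.

Call:
jog_arm:
  rows:
    - [[-0.956,0.185,0.05],[0.001,-0.035,0.148],-1]
    - [[-0.956,0.185,0.05],[0.003,-0.023,0.15],-1]
    - [[-0.956,0.185,0.05],[0.006,-0.012,0.151],-1]
    - [[-0.956,0.185,0.05],[0.008,0,0.152],-1]
    - [[-0.956,0.185,0.05],[0.01,0.012,0.151],-1]
    - [[-0.956,0.185,0.05],[0.012,0.023,0.15],-1]

```text
clock: 11.2
tool_pos: [0.5752, -0.178, 0.1829]
eef_rot: [-2.412, -1.995, 0.112]
contact_force: [-2.2, -2.0, 3.0]
gripper_width: 0.222
grasp_force: 25.1
```

Call:
jog_arm:
  rows:
    - [[-0.956,0.185,0.05],[0.014,0.035,0.147],-1]
    - [[-0.956,0.185,0.05],[0.016,0.046,0.144],-1]
    - [[-0.956,0.185,0.05],[0.018,0.057,0.14],-1]
    - [[-0.956,0.185,0.05],[0.02,0.067,0.135],-1]
    - [[0,0,0],[0,0,0],-1]

```text
clock: 11.7
tool_pos: [0.5776, -0.1717, 0.2012]
eef_rot: [2.237, 1.868, -0.461]
contact_force: [-4.1, -6.0, 10.2]
gripper_width: 0.225
grasp_force: 25.5
```

Run:
```python
from sw import *
F,o,hub,n,r,t,pv=G(.606)
s=telemetry.read_state(); print(s["contact_force"],s["torque"],s["joint_pos"].round(2)); 
T=R.from_rotvec(s["eef_rot"]).as_matrix(); h=s["tool_pos"]-.019*T[:,2]; print("hold rel pivot n,r,t",[(h-pv)@q for q in(n,r,t)], np.degrees(np.arccos(T[:,2]@-n)),T[:,2])
swing(s,pv,t,0,.4,5)
```

```text
[-4.12613603 -5.99827692 10.16467495] [-0.93517846  0.55775845 -0.09902473] [-0.33  0.54  1.28 -0.38  1.33 -0.06]
hold rel pivot n,r,t [np.float64(0.06389545677420726), np.float64(-0.010118825364544975), np.float64(-0.0008147010420131325)] 55.72595320918327 [-0.11460235 -0.3400543  -0.93339669]
[[[-0.49,0.095,0.026],[0.011,0.04,0.067],-1],[[-0.49,0.095,0.026],[0.011,0.04,0.067],-1],[[-0.49,0.095,0.026],[0.012,0.045,0.064],-1],[[-0.49,0.095,0.026],[0.012,0.045,0.064],-1],[[-0.49,0.095,0.026],[0.013,0.05,0.06],-1],[[-0.49,0.095,0.026],[0.013,0.05,0.06],-1],[[-0.49,0.095,0.026],[0.013,0.054,0.055],-1],[[-0.49,0.095,0.026],[0.013,0.054,0.055],-1]]
[[[-0.49,0.095,0.026],[0.014,0.059,0.051],-1],[[-0.49,0.095,0.026],[0.014,0.059,0.051],-1]]
```

Call:
jog_arm:
  rows:
    - [[-0.49,0.095,0.026],[0.011,0.022,0.094],-1]
    - [[-0.49,0.095,0.026],[0.011,0.022,0.094],-1]
    - [[-0.49,0.095,0.026],[0.012,0.045,0.064],-1]
    - [[-0.49,0.095,0.026],[0.012,0.045,0.064],-1]
    - [[0,0,0],[0,0,0],-1]

```text
clock: 12.2
tool_pos: [0.5788, -0.167, 0.2091]
eef_rot: [2.135, 1.79, -0.619]
contact_force: [-1.0, -0.7, 4.0]
gripper_width: 0.226
grasp_force: 25.2
```

Run:
```python
from sw import *
F,o,hub,n,r,t,pv=G(.606)
s=telemetry.read_state(); print(s["contact_force"],s["torque"],s["joint_pos"].round(2)); f=s["contact_force"]
print([f@q for q in(n,r,t)])
T=R.from_rotvec(s["eef_rot"]).as_matrix(); h=s["tool_pos"]-.019*T[:,2]; print("hold rel pivot n,r,t",[(h-pv)@q for q in(n,r,t)], np.degrees(np.arccos(T[:,2]@-n)),T[:,2])
ims=[]
for nme in("scene","top"):
    p=eyes.capture(nme); im=cv2.cvtColor(p["pixels"],cv2.COLOR_RGB2BGR); y,x=proj(p,hub).astype(int); S=6
    im=cv2.resize(im[y-48:y+32,x-32:x+34],None,fx=S,fy=S,interpolation=cv2.INTER_CUBIC); ims.append(im)
cv2.imwrite("pics/d.png",np.hstack(ims))
```

```text
[-1.01538131 -0.69704228  3.97661956] [ 0.01805072  0.16552385 -0.2028167 ] [-0.26  0.56  1.28 -0.54  1.35  0.05]
[np.float64(3.723205889528444), np.float64(1.5268363838348802), np.float64(1.0662451990821091)]
hold rel pivot n,r,t [np.float64(0.06502668224538462), np.float64(-0.00014518177342504152), np.float64(-0.00067972976843527)] 64.65242142924106 [-0.1398828  -0.47848589 -0.8668818 ]
```

View pics/d.png

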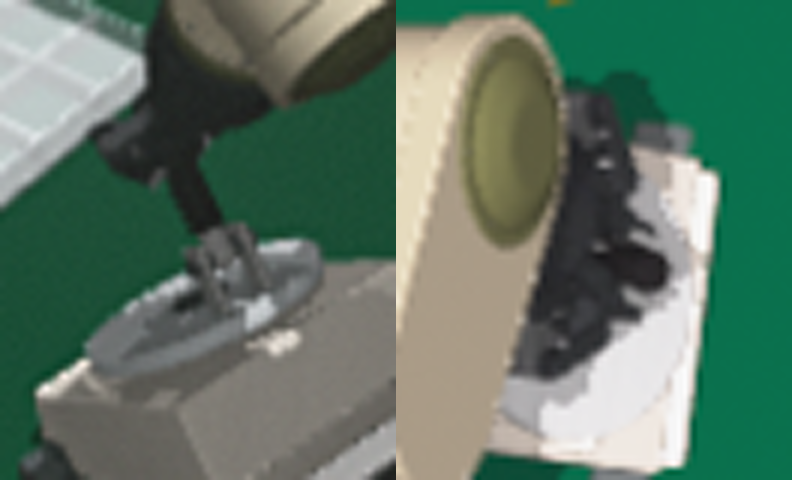

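Call:
jog_arm:
  rows:
    - [[-0.49,0.095,0.026],[0.012,0.045,0.064],-1]
    - [[-0.49,0.095,0.026],[0.012,0.045,0.064],-1]
    - [[0,0,0],[0,0,0],-1]

```text
clock: 12.6
tool_pos: [0.5791, -0.1649, 0.2122]
eef_rot: [2.08, 1.748, -0.696]
contact_force: [-1.7, -6.7, -2.2]
gripper_width: 0.224
grasp_force: 24.8
```

Run:
```python
from sw import *
F,o,hub,n,r,t,pv=G(.606)
s=telemetry.read_state(); f=s["contact_force"]
print([f@q for q in(n,r,t)],s["torque"]@t)
T=R.from_rotvec(s["eef_rot"]).as_matrix(); h=s["tool_pos"]-.019*T[:,2]; print("hold rel pivot n,r,t",[(h-pv)@q for q in(n,r,t)], np.degrees(np.arccos(T[:,2]@-n)))
```

```text
[np.float64(2.126939874372374), np.float64(-6.989777528765747), np.float64(0.30267617247741746)] 0.2485209707480667
hold rel pivot n,r,t [np.float64(0.06497753159370744), np.float64(0.003920768134304798), np.float64(-0.0005075500453457651)] 69.28306401675347
```

```bash
cat > cr.py <<'E'
from h import *
import sys
# usage: w0 dw k corr_r corr_t corr_n (mm)
def crank(w0,dw,k,c=(0,0,0)):
    F,o,hub,n,r,t,pv=G(w0); s=telemetry.read_state(); f=np.array(s["contact_force"])
    T=R.from_rotvec(s["eef_rot"]).as_matrix(); h=s["tool_pos"]-.019*T[:,2]-hub
    ra=h-n*(h@n); rl=np.linalg.norm(ra); up=F@[0,c35,s35]; ang=np.arctan2(ra@np.cross(up,n),ra@up)
    print("force r,cw,n",[round(float(f@q),1) for q in(r,-t,n)],"radius",rl.round(4),"w by position mod 2pi",round((6.8+ang)%(2*np.pi),3),"n",(h@n).round(4),"j",s["joint_pos"].round(2),s["clock"])
    rows=[]
    for i in range(k):
        a,b=[R.from_rotvec(-n*dw*j).apply(r)*.055 for j in(i,i+1)]
        d=b-a+(r*c[0]-t*c[1]+n*c[2])*1e-3/k; rows.append([[0,0,0],np.round(d/.03,2).tolist(),-1])
    for i in range(0,k,8): print(json.dumps(rows[i:i+8]).replace(" ",""))
E
python3 -c "
from cr import *
crank(.606,.2,4,(-3,0,0))"
```

```text
force r,cw,n [-7.0, -0.3, 2.1] radius 0.0589 w by position mod 2pi 0.615 n 0.093 j [-0.23  0.57  1.28 -0.62  1.36  0.1 ] 12.6
[[[0,0,0],[0.35,-0.12,-0.05],-1],[[0,0,0],[0.32,-0.17,-0.09],-1],[[0,0,0],[0.28,-0.22,-0.13],-1],[[0,0,0],[0.23,-0.26,-0.16],-1]]
```

Call:
jog_arm:
  rows:
    - [[0,0,0],[0.35,-0.12,-0.05],-1]
    - [[0,0,0],[0.32,-0.17,-0.09],-1]
    - [[0,0,0],[0.28,-0.22,-0.13],-1]
    - [[0,0,0],[0.23,-0.26,-0.16],-1]
    - [[0,0,0],[0,0,0],-1]

```text
clock: 13.1
tool_pos: [0.6157, -0.1887, 0.1991]
eef_rot: [2.08, 1.747, -0.692]
contact_force: [0.8, -1.6, -0.7]
gripper_width: 0.223
grasp_force: 25.3
```

```bash
python3 -c "
from cr import *
crank(1.406,.2,8)"
```

```text
force r,cw,n [-0.2, 1.9, 0.3] radius 0.0571 w by position mod 2pi 1.42 n 0.0934 j [-0.25  0.66  1.16 -0.62  1.37  0.06] 13.1
[[[0,0,0],[0.17,-0.27,-0.18],-1],[[0,0,0],[0.1,-0.29,-0.19],-1],[[0,0,0],[0.03,-0.3,-0.21],-1],[[0,0,0],[-0.04,-0.3,-0.21],-1],[[0,0,0],[-0.11,-0.28,-0.2],-1],[[0,0,0],[-0.18,-0.25,-0.19],-1],[[0,0,0],[-0.24,-0.22,-0.17],-1],[[0,0,0],[-0.29,-0.17,-0.14],-1]]
```

Superb: low forces.

Call:
jog_arm:
  rows:
    - [[0,0,0],[0.17,-0.27,-0.18],-1]
    - [[0,0,0],[0.1,-0.29,-0.19],-1]
    - [[0,0,0],[0.03,-0.3,-0.21],-1]
    - [[0,0,0],[-0.04,-0.3,-0.21],-1]
    - [[0,0,0],[-0.11,-0.28,-0.2],-1]
    - [[0,0,0],[-0.18,-0.25,-0.19],-1]
    - [[0,0,0],[-0.24,-0.22,-0.17],-1]
    - [[0,0,0],[-0.29,-0.17,-0.14],-1]

```text
clock: 13.9
tool_pos: [0.598, -0.2502, 0.1549]
eef_rot: [2.079, 1.748, -0.691]
contact_force: [0.2, 2.5, 2.2]
gripper_width: 0.225
grasp_force: 25.5
```

```bash
python3 -c "
from cr import *
crank(3.006,.2,8)"
```

```text
force r,cw,n [-2.7, -2.0, 0.4] radius 0.0541 w by position mod 2pi 2.967 n 0.0934 j [-0.35  0.68  1.25 -0.64  1.23  0.05] 13.9
[[[0,0,0],[-0.33,-0.12,-0.11],-1],[[0,0,0],[-0.35,-0.06,-0.07],-1],[[0,0,0],[-0.36,-0.0,-0.03],-1],[[0,0,0],[-0.36,0.06,0.01],-1],[[0,0,0],[-0.34,0.11,0.05],-1],[[0,0,0],[-0.31,0.17,0.09],-1],[[0,0,0],[-0.27,0.21,0.13],-1],[[0,0,0],[-0.21,0.25,0.16],-1]]
```

Call:
jog_arm:
  rows:
    - [[0,0,0],[-0.33,-0.11,-0.1],-1]
    - [[0,0,0],[-0.35,-0.05,-0.06],-1]
    - [[0,0,0],[-0.36,0,-0.03],-1]
    - [[0,0,0],[-0.36,0.06,0.01],-1]
    - [[0,0,0],[-0.34,0.11,0.05],-1]
    - [[0,0,0],[-0.31,0.17,0.09],-1]
    - [[0,0,0],[-0.27,0.21,0.13],-1]
    - [[0,0,0],[-0.21,0.25,0.16],-1]

```text
clock: 14.7
tool_pos: [0.5215, -0.23, 0.1623]
eef_rot: [2.08, 1.749, -0.692]
contact_force: [2.4, 0.9, -5.3]
gripper_width: 0.221
grasp_force: 24.9
```

```bash
python3 -c "
from cr import *
crank(4.606,.2,8)"
```

```text
force r,cw,n [-0.6, -3.0, -5.0] radius 0.0523 w by position mod 2pi 4.652 n 0.0931 j [-0.37  0.51  1.51 -0.67  1.14  0.1 ] 14.7
[[[0,0,0],[-0.15,0.28,0.18],-1],[[0,0,0],[-0.08,0.3,0.2],-1],[[0,0,0],[-0.01,0.3,0.21],-1],[[0,0,0],[0.06,0.29,0.21],-1],[[0,0,0],[0.13,0.27,0.2],-1],[[0,0,0],[0.2,0.24,0.19],-1],[[0,0,0],[0.26,0.21,0.16],-1],[[0,0,0],[0.3,0.16,0.13],-1]]
```

Call:
jog_arm:
  rows:
    - [[0,0,0],[-0.15,0.28,0.17],-1]
    - [[0,0,0],[-0.08,0.3,0.19],-1]
    - [[0,0,0],[-0.01,0.3,0.2],-1]
    - [[0,0,0],[0.06,0.29,0.21],-1]
    - [[0,0,0],[0.13,0.27,0.2],-1]
    - [[0,0,0],[0.2,0.24,0.19],-1]
    - [[0,0,0],[0.26,0.21,0.16],-1]
    - [[0,0,0],[0.3,0.16,0.13],-1]

```text
clock: 15.5
tool_pos: [0.5444, -0.1685, 0.207]
eef_rot: [2.079, 1.747, -0.693]
contact_force: [-1.9, -1.1, -5.5]
gripper_width: 0.219
grasp_force: 24.8
```

```bash
python3 -c "
from cr import *
crank(6.206,.15,7)"
```

```text
force r,cw,n [-2.5, -3.9, -3.8] radius 0.057 w by position mod 2pi 6.279 n 0.0931 j [-0.25  0.5   1.41 -0.63  1.3   0.12] 15.5
[[[0,0,0],[0.25,0.08,0.08],-1],[[0,0,0],[0.26,0.05,0.06],-1],[[0,0,0],[0.27,0.02,0.03],-1],[[0,0,0],[0.27,-0.02,0.01],-1],[[0,0,0],[0.27,-0.05,-0.01],-1],[[0,0,0],[0.26,-0.08,-0.04],-1],[[0,0,0],[0.24,-0.11,-0.06],-1]]
```

Call:
jog_arm:
  rows:
    - [[0,0,0],[0.25,0.08,0.07],-1]
    - [[0,0,0],[0.26,0.05,0.05],-1]
    - [[0,0,0],[0.27,0.02,0.02],-1]
    - [[0,0,0],[0.1,0,0],-1]
    - [[0,0,0],[0,0,0],-1]

```text
clock: 16.0
tool_pos: [0.5709, -0.1652, 0.2115]
eef_rot: [2.078, 1.746, -0.691]
contact_force: [0.7, -2.7, 2.7]
gripper_width: 0.224
grasp_force: 25.4
```

```bash
python3 -c "
from cr import *
crank(6.73,.05,4)"
```

```text
force r,cw,n [-0.6, 1.0, 3.7] radius 0.0573 w by position mod 2pi 0.475 n 0.0931 j [-0.23  0.55  1.32 -0.62  1.34  0.11] 16.0
[[[0,0,0],[0.09,-0.01,0.0],-1],[[0,0,0],[0.09,-0.01,-0.0],-1],[[0,0,0],[0.09,-0.01,-0.0],-1],[[0,0,0],[0.09,-0.02,-0.01],-1]]
```

Call:
jog_arm:
  rows:
    - [[0,0,0],[0.09,-0.01,0],-1]
    - [[0,0,0],[0.09,-0.01,0],-1]
    - [[0,0,0],[0,0,0],-1]

```text
clock: 16.3
tool_pos: [0.5751, -0.1657, 0.2115]
eef_rot: [2.079, 1.746, -0.695]
contact_force: [-6.4, -2.5, 5.7]
gripper_width: 0.222
grasp_force: 25.7
```

```bash
python3 -c "
from cr import *
crank(6.8,.05,3)"
```

```text
force r,cw,n [0.7, -6.1, 6.5] radius 0.0573 w by position mod 2pi 0.55 n 0.0931 j [-0.23  0.56  1.3  -0.62  1.35  0.1 ] 16.3
[[[0,0,0],[0.09,-0.01,-0.0],-1],[[0,0,0],[0.09,-0.02,-0.0],-1],[[0,0,0],[0.09,-0.02,-0.01],-1]]
```

Force rising; one more push to confirm the stop.

Call:
jog_arm:
  rows:
    - [[0,0,0],[0.09,-0.01,0],-1]
    - [[0,0,0],[0.09,-0.02,0],-1]
    - [[0,0,0],[0,0,0],-1]
    - [[0,0,0],[0,0,0],-1]

```text
clock: 16.7
tool_pos: [0.5773, -0.1665, 0.2111]
eef_rot: [2.083, 1.748, -0.706]
contact_force: [-24.1, -1.3, 10.6]
gripper_width: 0.225
grasp_force: 29.6
```

```bash
python3 -c "
from cr import *
crank(6.8,.05,3)
ims=[]
for nme in('scene',):
    p=eyes.capture(nme); im=cv2.cvtColor(p['pixels'],cv2.COLOR_RGB2BGR)[140:290,230:400]
    cv2.imwrite('pics/e.png',cv2.resize(im,None,fx=4,fy=4,interpolation=cv2.INTER_CUBIC))
"
```

```text
force r,cw,n [2.7, -23.8, 11.0] radius 0.0567 w by position mod 2pi 0.593 n 0.0931 j [-0.23  0.57  1.29 -0.62  1.37  0.1 ] 16.7
[[[0,0,0],[0.09,-0.01,-0.0],-1],[[0,0,0],[0.09,-0.02,-0.0],-1],[[0,0,0],[0.09,-0.02,-0.01],-1]]
```

View pics/e.png

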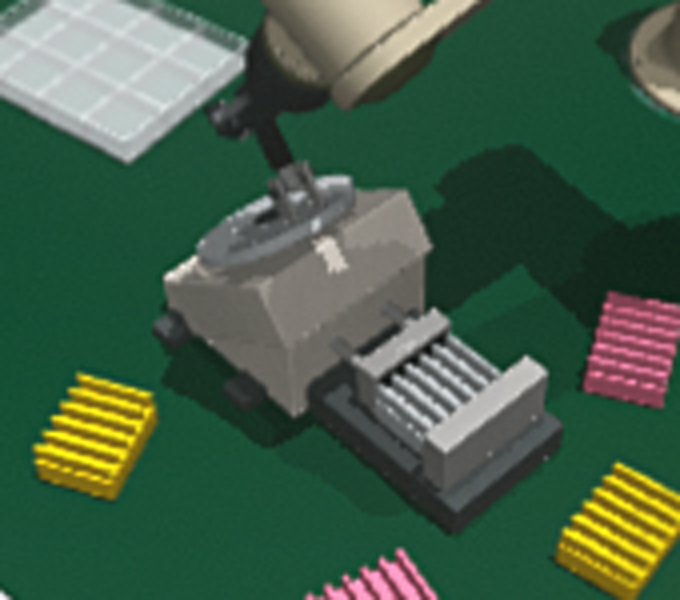

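Call:
jog_arm:
  rows:
    - [[0,0,0],[-0.12,0.01,0.03],-1]
    - [[0,0,0],[0,0,0],-1]

```text
clock: 16.95
tool_pos: [0.5758, -0.1658, 0.2116]
eef_rot: [2.081, 1.748, -0.697]
contact_force: [-10.2, -0.6, 3.2]
gripper_width: 0.225
grasp_force: 25.9
```

```bash
python3 -c "
from cr import *; from sw import *
crank(6.8,.05,1)
F,o,hub,n,r,t,pv=G(6.83)
swing(telemetry.read_state(),pv,t,0,-1.6,20)"
```

```text
force r,cw,n [0.4, -10.1, 3.7] radius 0.0573 w by position mod 2pi 0.562 n 0.0932 j [-0.23  0.56  1.3  -0.62  1.36  0.1 ] 16.95
[[[0,0,0],[0.09,-0.01,-0.0],-1]]
[[[0.495,-0.071,-0.009],[-0.008,-0.049,-0.064],-1],[[0.495,-0.071,-0.009],[-0.008,-0.049,-0.064],-1],[[0.495,-0.071,-0.009],[-0.007,-0.044,-0.067],-1],[[0.495,-0.071,-0.009],[-0.007,-0.044,-0.067],-1],[[0.495,-0.071,-0.009],[-0.007,-0.038,-0.071],-1],[[0.495,-0.071,-0.009],[-0.007,-0.038,-0.071],-1],[[0.495,-0.071,-0.009],[-0.006,-0.033,-0.074],-1],[[0.495,-0.071,-0.009],[-0.006,-0.033,-0.074],-1]]
[[[0.495,-0.071,-0.009],[-0.005,-0.027,-0.076],-1],[[0.495,-0.071,-0.009],[-0.005,-0.027,-0.076],-1],[[0.495,-0.071,-0.009],[-0.004,-0.021,-0.078],-1],[[0.495,-0.071,-0.009],[-0.004,-0.021,-0.078],-1],[[0.495,-0.071,-0.009],[-0.003,-0.014,-0.079],-1],[[0.495,-0.071,-0.009],[-0.003,-0.014,-0.079],-1],[[0.495,-0.071,-0.009],[-0.003,-0.008,-0.08],-1],[[0.495,-0.071,-0.009],[-0.003,-0.008,-0.08],-1]]
[[[0.495,-0.071,-0.009],[-0.002,-0.002,-0.081],-1],[[0.495,-0.071,-0.009],[-0.002,-0.002,-0.081],-1],[[0.495,-0.071,-0.009],[-0.001,0.005
[... 318 characters left out ...]
9],[0.002,0.024,-0.077],-1],[[0.495,-0.071,-0.009],[0.003,0.03,-0.075],-1],[[0.495,-0.071,-0.009],[0.003,0.03,-0.075],-1],[[0.495,-0.071,-0.009],[0.004,0.035,-0.072],-1],[[0.495,-0.071,-0.009],[0.004,0.035,-0.072],-1],[[0.495,-0.071,-0.009],[0.005,0.041,-0.069],-1],[[0.495,-0.071,-0.009],[0.005,0.041,-0.069],-1]]
[[[0.495,-0.071,-0.009],[0.006,0.046,-0.066],-1],[[0.495,-0.071,-0.009],[0.006,0.046,-0.066],-1],[[0.495,-0.071,-0.009],[0.006,0.051,-0.062],-1],[[0.495,-0.071,-0.009],[0.006,0.051,-0.062],-1],[[0.495,-0.071,-0.009],[0.007,0.056,-0.057],-1],[[0.495,-0.071,-0.009],[0.007,0.056,-0.057],-1],[[0.495,-0.071,-0.009],[0.008,0.061,-0.053],-1],[[0.495,-0.071,-0.009],[0.008,0.061,-0.053],-1]]
```

Call:
jog_arm:
  rows:
    - [[0.495,-0.071,-0.009],[-0.03,-0.049,-0.064],-1]
    - [[0.495,-0.071,-0.009],[-0.008,-0.049,-0.064],-1]
    - [[0.495,-0.071,-0.009],[-0.007,-0.044,-0.067],-1]
    - [[0.495,-0.071,-0.009],[-0.007,-0.044,-0.067],-1]
    - [[0.495,-0.071,-0.009],[-0.007,-0.038,-0.071],-1]
    - [[0.495,-0.071,-0.009],[-0.007,-0.038,-0.071],-1]
    - [[0.495,-0.071,-0.009],[-0.006,-0.033,-0.074],-1]
    - [[0.495,-0.071,-0.009],[-0.006,-0.033,-0.074],-1]

```text
clock: 17.75
tool_pos: [0.5741, -0.1755, 0.1947]
eef_rot: [2.284, 1.932, -0.386]
contact_force: [-7.2, 0.3, 2.3]
gripper_width: 0.224
grasp_force: 25.9
```

Call:
jog_arm:
  rows:
    - [[0.495,-0.071,-0.009],[-0.005,-0.027,-0.076],-1]
    - [[0.495,-0.071,-0.009],[-0.005,-0.027,-0.076],-1]
    - [[0.495,-0.071,-0.009],[-0.004,-0.021,-0.078],-1]
    - [[0.495,-0.071,-0.009],[-0.004,-0.021,-0.078],-1]
    - [[0.495,-0.071,-0.009],[-0.003,-0.014,-0.079],-1]
    - [[0.495,-0.071,-0.009],[-0.003,-0.014,-0.079],-1]
    - [[0.495,-0.071,-0.009],[-0.003,-0.008,-0.08],-1]
    - [[0.495,-0.071,-0.009],[-0.003,-0.008,-0.08],-1]

```text
clock: 18.55
tool_pos: [0.5733, -0.1794, 0.1757]
eef_rot: [-2.326, -1.98, 0.025]
contact_force: [-4.9, 1.9, 0.2]
gripper_width: 0.226
grasp_force: 26.0
```

Call:
jog_arm:
  rows:
    - [[0.495,-0.071,-0.009],[-0.002,-0.002,-0.081],-1]
    - [[0.495,-0.071,-0.009],[-0.002,-0.002,-0.081],-1]
    - [[0.495,-0.071,-0.009],[-0.001,0.005,-0.081],-1]
    - [[0.495,-0.071,-0.009],[-0.001,0.005,-0.081],-1]
    - [[0.495,-0.071,-0.009],[0,0.011,-0.08],-1]
    - [[0.495,-0.071,-0.009],[0,0.011,-0.08],-1]
    - [[0.495,-0.071,-0.009],[0.001,0.017,-0.079],-1]
    - [[0.495,-0.071,-0.009],[0.001,0.017,-0.079],-1]

```text
clock: 19.35
tool_pos: [0.5733, -0.1773, 0.1565]
eef_rot: [-2.146, -1.839, -0.321]
contact_force: [-5.1, 2.6, 0.6]
gripper_width: 0.226
grasp_force: 26.2
```

Call:
jog_arm:
  rows:
    - [[0.495,-0.071,-0.009],[0.002,0.024,-0.077],-1]
    - [[0.495,-0.071,-0.009],[0.002,0.024,-0.077],-1]
    - [[0.495,-0.071,-0.009],[0.003,0.03,-0.075],-1]
    - [[0.495,-0.071,-0.009],[0.003,0.03,-0.075],-1]
    - [[0.495,-0.071,-0.009],[0.004,0.035,-0.072],-1]
    - [[0.495,-0.071,-0.009],[0.004,0.035,-0.072],-1]
    - [[0.495,-0.071,-0.009],[0.005,0.041,-0.069],-1]
    - [[0.495,-0.071,-0.009],[0.005,0.041,-0.069],-1]

```text
clock: 20.15
tool_pos: [0.5743, -0.1693, 0.139]
eef_rot: [-1.941, -1.674, -0.623]
contact_force: [-4.7, 3.6, 1.0]
gripper_width: 0.224
grasp_force: 26.3
```

```bash
cat > st.py <<'E'
from sw import *
def st(k=0,th=0):
    F,o,hub,n,r,t,pv=G(6.83); s=telemetry.read_state(); f=s["contact_force"]
    T=R.from_rotvec(s["eef_rot"]).as_matrix(); h=s["tool_pos"]-.019*T[:,2]
    print("f n,r,t",[round(float(f@q),1) for q in(n,r,t)],"Mt",s["torque"]@t,"hold n,r,t",[round(float((h-pv)@q),4) for q in(n,r,t)],"ang",np.degrees(np.arctan2(T[:,2]@r,-T[:,2]@n)),s["joint_pos"].round(2),s["clock"])
    if k: swing(s,pv,t,0,th,k)
E
python3 -c "
from st import *
st(8,-.32)"
```

```text
f n,r,t [-0.9, 2.9, 5.2] Mt 0.009236570512966766 hold n,r,t [0.0201, -0.0615, -0.0011] ang 4.332192875347461 [-0.71  0.74  1.22  0.52  1.64 -0.65] 20.15
[[[0.495,-0.071,-0.009],[0.005,0.046,-0.066],-1],[[0.495,-0.071,-0.009],[0.006,0.048,-0.064],-1],[[0.495,-0.071,-0.009],[0.006,0.051,-0.062],-1],[[0.495,-0.071,-0.009],[0.007,0.053,-0.06],-1],[[0.495,-0.071,-0.009],[0.007,0.055,-0.057],-1],[[0.495,-0.071,-0.009],[0.007,0.058,-0.055],-1],[[0.495,-0.071,-0.009],[0.008,0.06,-0.053],-1],[[0.495,-0.071,-0.009],[0.008,0.062,-0.05],-1]]
```

Call:
jog_arm:
  rows:
    - [[0.495,-0.071,-0.009],[0.005,0.046,-0.066],-1]
    - [[0.495,-0.071,-0.009],[0.006,0.048,-0.064],-1]
    - [[0.495,-0.071,-0.009],[0.006,0.051,-0.062],-1]
    - [[0.495,-0.071,-0.009],[0.007,0.053,-0.06],-1]
    - [[0.495,-0.071,-0.009],[0.007,0.055,-0.057],-1]
    - [[0.495,-0.071,-0.009],[0.007,0.058,-0.055],-1]
    - [[0.495,-0.071,-0.009],[0.008,0.06,-0.053],-1]
    - [[0,0,0],[0,0,0],-1]

```text
clock: 20.95
tool_pos: [0.5756, -0.158, 0.126]
eef_rot: [-1.745, -1.514, -0.852]
contact_force: [-4.3, 3.7, 0.7]
gripper_width: 0.222
grasp_force: 26.4
```

```bash
python3 -c "
from st import *
st(4,-.16)"
```

```text
f n,r,t [-1.2, 2.8, 4.8] Mt 0.13871297722423365 hold n,r,t [0.0017, -0.0648, -0.001] ang 20.44910945552972 [-0.75  0.85  1.21  0.7   1.77 -0.72] 20.95
[[[0.495,-0.071,-0.009],[0.008,0.063,-0.05],-1],[[0.495,-0.071,-0.009],[0.008,0.064,-0.048],-1],[[0.495,-0.071,-0.009],[0.009,0.066,-0.045],-1],[[0.495,-0.071,-0.009],[0.009,0.068,-0.042],-1]]
```

Call:
jog_arm:
  rows:
    - [[0.495,-0.071,-0.009],[0.008,0.063,-0.05],-1]
    - [[0.495,-0.071,-0.009],[0.008,0.064,-0.048],-1]
    - [[0.495,-0.071,-0.009],[0.008,0.064,-0.048],-1]
    - [[0,0,0],[0,0,0],-1]

```text
clock: 21.35
tool_pos: [0.5767, -0.1539, 0.1235]
eef_rot: [-1.659, -1.444, -0.943]
contact_force: [-6.6, -5.8, 12.4]
gripper_width: 0.223
grasp_force: 28.4
```

```bash
python3 -c "
from st import *
st(2,-.08)"
```

```text
f n,r,t [13.9, 1.6, 6.0] Mt -0.47087525549454584 hold n,r,t [-0.0036, -0.0649, -0.0015] ang 27.264416904298027 [-0.77  0.9   1.2   0.78  1.83 -0.75] 21.35
[[[0.495,-0.071,-0.009],[0.009,0.066,-0.044],-1],[[0.495,-0.071,-0.009],[0.009,0.067,-0.042],-1]]
```

Call:
jog_arm:
  rows:
    - [[0,0,0],[0,0,0],0.3]
    - [[0,0,0],[0,0,0],0.6]
    - [[0,0,0],[0,0,0],0.6]
    - [[0,0,0],[0,-0.1,0.1],0.6]
    - [[0,0,0],[-0.06,-0.5,0.3],0.6]
    - [[0,0,0],[-0.08,-0.6,0.35],0.6]
    - [[0,0,0],[-0.08,-0.6,0.35],0.6]
    - [[0,0,0],[-0.08,-0.6,0.35],0.6]

```text
clock: 22.15
tool_pos: [0.5678, -0.2261, 0.1666]
eef_rot: [-1.662, -1.446, -0.94]
contact_force: [-0.1, 0.0, -0.1]
gripper_width: 0.803
grasp_force: 0.0
```

Call:
jog_arm:
  rows:
    - [[0,0,0],[-0.1,-0.7,0.5],0.6]
    - [[0,0,0],[-0.1,-0.7,0.5],0.6]
    - [[-0.5,0,0],[-0.5,0,0.7],0.6]
    - [[-0.5,0,0],[-0.5,0,0.7],0.6]
    - [[-0.5,0,0],[-0.5,0,0.7],0.6]
    - [[-0.5,0,0],[-0.5,0,0.7],0.6]
    - [[0,0,0],[0,0,0],0.6]

```text
clock: 22.85
tool_pos: [0.5014, -0.2677, 0.2839]
eef_rot: [-1.781, -1.562, -0.843]
contact_force: [0.3, -0.3, 0.2]
gripper_width: 0.8
grasp_force: 0.0
```

Run:
```python
from h import *
F,o,hub,n,r,t,pv=G(6.83)
ims=[]
for nme in("scene","top"):
    p=eyes.capture(nme); im=cv2.cvtColor(p["pixels"],cv2.COLOR_RGB2BGR); y,x=proj(p,hub).astype(int); S=5; w=[40,40] if nme=="scene" else [90,-55+85+10]
    a=im[y-45:y+75,x-(35 if nme=="scene" else 90):x+(70 if nme=="scene" else 45)]
    im=cv2.resize(a,None,fx=3.3,fy=3.3,interpolation=cv2.INTER_CUBIC); ims.append(im)
    q=[proj(p,pv-k*r)[::-1].round(1) for k in(.016,.088)]; print(nme,q)
    g=p["pixels"].astype(int); m=np.zeros(g.shape[:2],bool); m[y-25:y+20,x-30:x+30]=1
    k,l,stt,ce=cv2.connectedComponentsWithStats((m&(g.max(2)<70)).astype(np.uint8)); print(stt[1:].tolist(),ce[1:].round(1).tolist())
cv2.imwrite("pics/f.png",np.hstack(ims)); print(telemetry.read_state()["contact_force"])
```

```text
scene [array([299.6, 185.8]), array([289.6, 185.9])]
[[267, 167, 60, 20, 783], [286, 179, 2, 2, 2], [301, 179, 1, 1, 1], [283, 181, 2, 1, 2], [296, 180, 1, 1, 1], [287, 181, 16, 10, 86], [284, 183, 1, 1, 1], [267, 185, 1, 1, 1], [270, 185, 1, 2, 2], [306, 185, 1, 1, 1], [276, 186, 1, 1, 1], [283, 187, 1, 1, 1], [268, 188, 1, 1, 1], [270, 189, 2, 2, 2], [278, 188, 1, 1, 1], [268, 191, 1, 1, 1], [282, 191, 1, 1, 1], [267, 193, 6, 5, 10], [294, 192, 6, 4, 14], [274, 194, 2, 1, 2], [274, 196, 3, 2, 4], [267, 199, 1, 1, 1], [272, 199, 1, 1, 1], [274, 199, 2, 1, 2], [277, 199, 3, 4, 6], [269, 200, 2, 1, 2]] [[301.0, 174.5], [286.5, 179.5], [301.0, 179.0], [283.5, 181.0], [296.0, 180.0], [293.1, 185.2], [284.0, 183.0], [267.0, 185.0], [270.0, 185.5], [306.0, 185.0], [276.0, 186.0], [283.0, 187.0], [268.0, 188.0], [270.5, 189.5], [278.0, 188.0], [268.0, 191.0], [282.0, 191.0], [268.5, 194.3], [296.6, 193.8], [274.5, 194.0], [274.8, 196.8], [267.0, 199.0], [272.0, 199.0], [274.5, 199.0], [277.8, 200.2], [269.5, 200.0]]
top [array([341.8, 197.3]), array([360.2, 201.4])]
[[342, 195, 20, 9, 105]] [[351.2, 199.4]]
[-0.51963565  0.17209868 -0.35875191]
```

View pics/f.png

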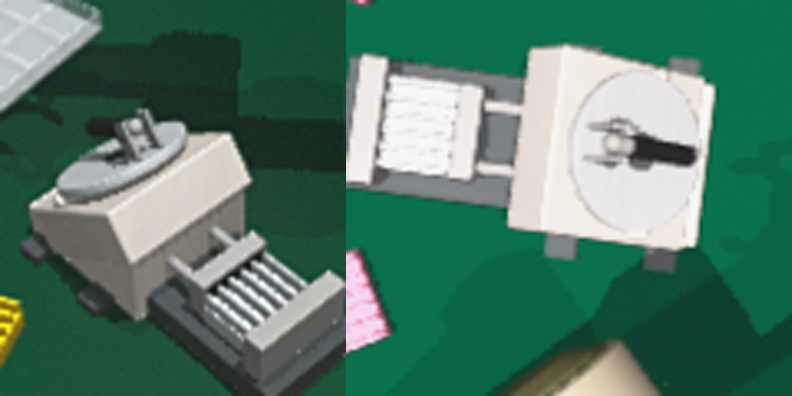

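The picture shows the handle folded flat with its sleeve at about (351,199) in the top view. The pad is against the module, the module is against the jaw, and the gripper is clear.

```bash
python3 -c "
from cell import ticket; print(ticket.sign_off())"
```

```text
the job is handed in; nothing more can be done
None
```

The housing is clamped and the job is handed in: I swung the handle out to its stop, cranked the wheel clockwise until it hit its end stop, and folded the handle back flat. The gripper was clear of everything at about 23 s.

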